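# Put the label rolls away in rows and shut the drawer

### The arm

A 6-joint arm with a two-finger parallel gripper is mounted at the origin on the work surface. World frame = base frame: x ahead of the robot, y to its left, z up, the work surface at z = 0. Lengths are in m, angles in rad, forces in N, time in s.
With the tool pointing down it reaches from about 0.35 to 0.975 m from the base axis. Payload 4.9 kg.
Tool frame: the origin (TCP) lies at the very end of the fingers, on their centre line; the grasp point (between the pads) lies ctrl.hold_point_z behind it (ctrl.hold_point_z is the distance from the TCP to the grasp point, in m); z points along the fingers, y is the line along which they close (so a half turn about z gives the same grasp; the last joint's range is limited). The gripper opens to 85 mm and grips with 20 to 120 N. Pads are 22 mm wide; open, the fingers measure 114 mm over their backs; the gripper's body (76 mm by 85 mm) begins 54 mm behind the grasp point. The pads swing forward as they close: fully open they stand 13 mm farther back than shut.
Start: joints at [-1.361, 0.053, 1.613, -0, 1.476, -0.119], TCP at [0.202, -0.592, 0.231] pointing down, gripper open.
Joint ranges: [-3.01, 3.01], [-1.01, 2.22], [0.06, 2.58], [-1.02, 4.17], [0.09, 2.62], [-3.14, 3.14]. Speed limits (rad/s): [2.57, 2.57, 3.14, 3.14, 3.14, 3.14].

### API

Orientations are given as a rotation vector (axis times angle).
In Python, from station import ctrl gives the robot as it stands. The module is installed in compiled form; this text tells all that it offers.
- The arm moves only by the tool jog_arm, never from a script. Its argument "deltas" is a list of rows, each a list of 3 entries, a list of its own where there are three numbers: the closure, from -1 (fully open) to 1 (shut), then the shift along the world's x, y, z scaled (see below), then the turn, a rotation vector about the world's x, y, z scaled (see below). A call has 1 to 12 rows; each row is the pose to reach, as a shift and turn from the pose commanded when the call began, turning the shorter way round; what a row does not reach only later rows make up. The controller multiplies each number of a shift by 0.4 m and each number of a turn by 180 degrees. A row lasts 1/12 s, in which the tool goes at most 41.7 mm and 7.16 degrees, less where a joint would pass 70% of its speed; a pose out of reach is approached as far as the arm can. A call with a number of a shift or a turn outside -1 to 1 is refused whole. A call with a gripper value outside its range is refused whole. The fingers move at their own pace and stop on an object; "squeeze" is the grip in N (left out, the last holds). Time passes only in rows, so rows that repeat a pose let the fingers close. It gives the time, the measured TCP pose, the force, the opening and the grip force at its end, in the units of the state.
- ctrl.get_obs(): the state, without advancing time (a new reading comes with each control period).
- ctrl.get_image(name): name is "side" or "top"; returns the picture (384x512x3 uint8, red, green, blue); there is no depth.
- ctrl.get_calibration(name): a dict with "K" (3x3 intrinsics, pixels), "extrinsics" (4x4, takes a point from world to camera coordinates). Camera axes: x right, y down, z forward; pixel columns grow to the right and rows downward; lengths in m; the calibration is good to about 2 mm. A picture is of the moment at which its call begins. get_calibration takes no time and is no camera call.
- ctrl.finish_job(): hands the job in; it is judged then, once.
The state is a dict: "t": time; "q": joint angles; "dq": joint speeds; "effort": joint torques, N m; "tool_pos": TCP position; "tool_rot": TCP orientation; "contact_force": force on the tool from outside, world axes, zero at the start; "wrist_torque": the same for the moment, N m; "opening": finger opening in m; "grip_force": force on a finger pad.
Only numpy, scipy, OpenCV 4.12 (cv2) and the standard library are available. Lean on these libraries where they do the work, as an engineer would, in place of code of your own. Each camera call takes 0.05 s, during which the arm holds its last target. There are 200 camera calls.

### The job

Put the three loose label rolls away in the open drawer: stand each one directly in front of the stored roll of its own colour, so that the six make a neat grid, two rows of three, with the same gap (about 20 mm) between the rows as between neighbours. Then push the drawer fully shut, gently enough that the rows stay neat, and leave the other things on the desk and cabinet where they are.

Things in the scene. Friction and masses are not known exactly. Their poses are not given: they have to be found in the camera images.
- roll_red: Loose label roll standing on end: a smooth solid cylinder 54 in diameter and 32 high, 60 to 130 g, red labels on a white liner round a 25 wide cardboard core hole in the top; origin at the centre of its underside, z up along its axis. Stands somewhere on the open desk at the start; this one is to be put away
- roll_yellow: Loose label roll standing on end: a smooth solid cylinder 54 in diameter and 32 high, 60 to 130 g, yellow labels on a white liner round a 25 wide cardboard core hole in the top; origin at the centre of its underside, z up along its axis. Stands somewhere on the open desk at the start; this one is to be put away
- roll_blue: Loose label roll standing on end: a smooth solid cylinder 54 in diameter and 32 high, 60 to 130 g, blue labels on a white liner round a 25 wide cardboard core hole in the top; origin at the centre of its underside, z up along its axis. Stands somewhere on the open desk at the start; this one is to be put away
- stock_red: Stored label roll standing on end: a smooth solid cylinder 54 in diameter and 32 high, 60 to 130 g, red labels on a white liner round a 25 wide cardboard core hole in the top; origin at the centre of its underside, z up along its axis. Stands in the back row of the open drawer at the start, in the left, middle or right place
- stock_yellow: Stored label roll standing on end: a smooth solid cylinder 54 in diameter and 32 high, 60 to 130 g, yellow labels on a white liner round a 25 wide cardboard core hole in the top; origin at the centre of its underside, z up along its axis. Stands in the back row of the open drawer at the start, in the left, middle or right place
- stock_blue: Stored label roll standing on end: a smooth solid cylinder 54 in diameter and 32 high, 60 to 130 g, blue labels on a white liner round a 25 wide cardboard core hole in the top; origin at the centre of its underside, z up along its axis. Stands in the back row of the open drawer at the start, in the left, middle or right place
- drawer (a joint): Cabinet's top drawer: 0 = right out towards the robot against its stop, as at the start; grows as it is pushed in; 0.22 m = fully shut. It slides easily (2.5 N plus 8 N per m/s), stays where left, has no latch. Tray inside 264 wide, 260 deep; floor 92 above the desk; side walls 45 high above the floor; front panel 10 thick, from 7 below to 61 above the floor
- drawer_handle (a point): Middle of the drawer's bar handle: a level round bar, 11 thick, 90 long, its axis 28 in front of the panel's outer face and 27 above the drawer's floor. Moves with the drawer; x points the way the drawer shuts, y to the left along the front, z up. The cabinet is grey steel, fixed, 290 wide, 300 deep, 158 high (a second drawer below stays shut); the shut panel lies on its front
- front_left (a point): Point on the drawer's floor, 58 behind the inner side of the front panel: the centre of the left place of the front row (left = the robot's left, +y). Places in a row are 76 apart. Moves with the drawer, axes as for the handle
- front_middle (a point): Point on the drawer's floor, 58 behind the inner side of the front panel: the centre of the middle place of the front row (left = the robot's left, +y). Places in a row are 76 apart. Moves with the drawer, axes as for the handle
- front_right (a point): Point on the drawer's floor, 58 behind the inner side of the front panel: the centre of the right place of the front row (left = the robot's left, +y). Places in a row are 76 apart. Moves with the drawer, axes as for the handle
- back_left (a point): Point on the drawer's floor, 76 behind front_left: the centre of the left place of the back row, where one stored roll stands to within about 3. Moves with the drawer, axes as for the handle
- back_middle (a point): Point on the drawer's floor, 76 behind front_middle: the centre of the middle place of the back row, where one stored roll stands to within about 3. Moves with the drawer, axes as for the handle
- back_right (a point): Point on the drawer's floor, 76 behind front_right: the centre of the right place of the back row, where one stored roll stands to within about 3. Moves with the drawer, axes as for the handle
- tape: Roll of brown parcel tape lying flat on the desk, 96 across, 48 high; origin at the centre of its underside. Not part of the job
- marker: Black marker pen with a red cap lying on the desk, 130 long; origin under its middle. Not part of the job
- calculator: Black desk calculator 140 by 95 by 22; origin under its centre. Not part of the job
- stapler: Red and black stapler, 150 long, 60 high; origin under its centre. Not part of the job
- paper_cup: Empty paper coffee cup with blue bands, 80 across the rim, 106 high; origin at the centre of its underside. Not part of the job
- note_block: Yellow and orange pad of sticky notes, 76 by 76 by 14, on top of the cabinet; origin under its centre. Not part of the job
Mind the look-alikes: they are no part of the job. What is shaped like the roll_yellow but green or turquoise is not meant. Leave any green look-alike of the stock_blue alone.

How it is judged:
By the outcome, as a careful person would: the job done as asked, in the order asked, and still so for the second after the job is handed in, with the robot touching nothing.
It also fails if it takes over 70 s, if anything falls off the work surface, if the arm or the gripper's body presses on something with over 40 N, if the wrist force passes 120 N, or if a joint passes its speed limit or range.

## Working session

There is one attempt and no reset: what is moved stays moved. The work goes in short steps, Python scripts to look and compute and a tool call to move; the robot and the scene stay as the last step left them, time stands still between calls to the robot, and variables do not carry over. Pictures are saved under pics/ and viewed, at most 10 in all, crops included, and the job is handed in when it is done.

Besides the shell and the picture viewer there is one more tool, called after "Emit:" as a command line: name --argument value ..., lists and objects as JSON in quotes. jog_arm: Moves the arm, as the interface text tells. Its arguments: {"type":"object","properties":{"deltas":{"type":"array","items":{"type":"array"}},"squeeze":{"type":"number"}},"required":["deltas"]}

```bash
mkdir -p pics; python3 - <<'E'
from station import ctrl
import cv2,numpy as np
np.set_printoptions(precision=4,suppress=True)
for n in("top","side"):
    im=ctrl.get_image(n); cv2.imwrite(f"pics/{n}0.png",im[...,::-1]); c=ctrl.get_calibration(n); print(n,c["K"],c["extrinsics"])
print(ctrl.hold_point_z,ctrl.get_obs())
E
```

```text
top [[362.8229   0.     259.2892]
 [  0.     362.8229 193.942 ]
 [  0.       0.       1.    ]] [[ 0.0185 -0.9998 -0.0033  0.0144]
 [-0.9971 -0.0182 -0.0734  0.5752]
 [ 0.0733  0.0047 -0.9973  1.071 ]
 [ 0.      0.      0.      1.    ]]
side [[406.2951   0.     261.9406]
 [  0.     406.2951 189.4537]
 [  0.       0.       1.    ]] [[-0.8479 -0.5302 -0.0021  0.5053]
 [-0.4024  0.646  -0.6486  0.2697]
 [ 0.3452 -0.5491 -0.7611  1.1315]
 [ 0.      0.      0.      1.    ]]
0.0187 {'t': 0.1, 'q': array([-1.361 ,  0.0533,  1.6142,  0.    ,  1.476 , -0.119 ]), 'dq': array([ 0.0016, -0.0017, -0.0029, -0.    , -0.0021,  0.0013]), 'effort': array([  0.0007, -39.4905, -37.1363,  -0.0001,   0.0039,   0.    ]), 'tool_pos': array([ 0.2017, -0.591 ,  0.2302]), 'tool_rot': array([-3.0974, -0.5138,  0.0001]), 'contact_force': array([0.4039, 0.2058, 0.9251]), 'wrist_torque': array([ 0.03  , -0.0215, -0.0484]), 'grip_force': 0.0, 'opening': 0.0853022859118764}
```

View pics/top0.png

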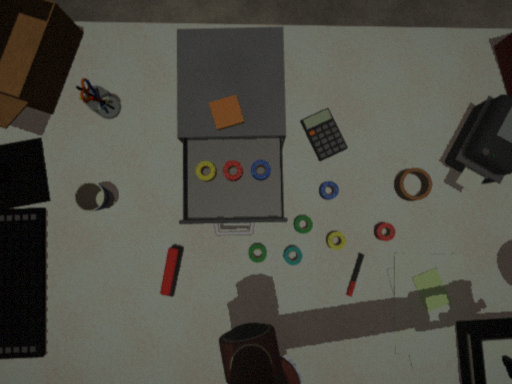

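View pics/side0.png

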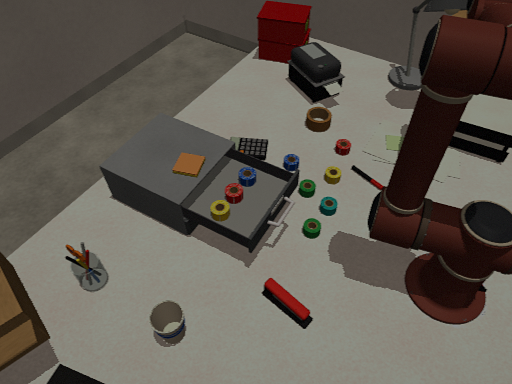

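The top view shows the stored rolls yellow (205,171), red (232,170) and blue (260,169), left to right. The loose rolls are blue (329,190), yellow (336,240) and red (385,231); the green and turquoise ones are decoys. The panel is near row 219 and the handle near (235,229).

```bash
cat > h.py <<'E'
from station import ctrl
import cv2,numpy as np
np.set_printoptions(precision=4,suppress=True)
def ray(n,uv,z):
    c=ctrl.get_calibration(n);E=c["extrinsics"];R,t=E[:3,:3],E[:3,3]
    d=R.T@np.linalg.inv(c["K"])@np.array([uv[0],uv[1],1.]);o=-R.T@t
    return o+d*(z-o[2])/d[2]
def proj(n,p):
    c=ctrl.get_calibration(n);E=c["extrinsics"];q=c["K"]@(E[:3,:3]@np.array(p)+E[:3,3]);return q[:2]/q[2]
def rolls(n,im):
    S=4;big=cv2.resize(im,None,fx=S,fy=S,interpolation=cv2.INTER_CUBIC)
    hsv=cv2.cvtColor(big,cv2.COLOR_RGB2HSV);H,s,v=cv2.split(hsv);out=[]
    ok=(s>110)&(v>50)
    for nm,m in dict(red=((H<8)|(H>172)),yellow=(H>22)&(H<38),blue=(H>105)&(H<130)).items():
        cs,hi=cv2.findContours((m&ok).astype(np.uint8),cv2.RETR_CCOMP,cv2.CHAIN_APPROX_NONE)
        for i,c in enumerate(cs):
            if hi[0,i,3]<0 and cv2.contourArea(c)>2500:
                k=hi[0,i,2];best=None
                while k>=0:
                    if best is None or cv2.contourArea(cs[k])>cv2.contourArea(best):best=cs[k]
                    k=hi[0,k,0]
                if best is None or cv2.contourArea(best)<100: continue
                f=lambda c:(lambda M:np.array([M['m10']/M['m00'],M['m01']/M['m00']]))(cv2.moments(c))
                h=(f(best)+.5)/S-.5;o=(f(c)+.5)/S-.5
                out.append((nm,h,o,cv2.contourArea(best)/16,cv2.contourArea(c)/16))
    return out
E
python3 - <<'E'
from h import *
for n in("top","side"):
    im=cv2.imread(f"pics/{n}0.png")[...,::-1].copy()
    for nm,h,o,a,b in rolls(n,im):
        w=ray(n,h,.032)
        st= .16<0 or (w[1]>-.05 )
        z=.124 if st else .032
        print(n,nm,h,o,round(a),round(b),ray(n,h,z)[:2],ray(n,o,z-.012)[:2])
im=cv2.imread("pics/top0.png")
cv2.imwrite("pics/c1.png",cv2.resize(im[125:245,170:300],None,fx=5,fy=5,interpolation=cv2.INTER_CUBIC)*2 if 0 else cv2.convertScaleAbs(cv2.resize(im[125:243,170:300],None,fx=5,fy=5,interpolation=cv2.INTER_CUBIC),alpha=1.8))
for c in [(.5,0,.1)]: print(proj("top",c))
E
```

```text
top red [385.5702 231.4107] [385.22   231.2891] 68 265 [ 0.4699 -0.3502] [ 0.4699 -0.3533]
top red [232.2622 169.6658] [232.3016 170.0294] 76 316 [0.6326 0.0997] [0.6333 0.1006]
top yellow [336.0728 240.1804] [335.87   240.1055] 58 267 [ 0.4414 -0.2042] [ 0.441 -0.206]
top yellow [205.1491 170.2689] [205.4154 170.5597] 71 318 [0.6296 0.174 ] [0.6304 0.1751]
top blue [328.9485 189.9178] [328.6389 189.7685] 103 228 [ 0.5898 -0.1825] [ 0.5913 -0.1838]
top blue [260.3264 169.1269] [260.2624 169.4833] 105 284 [0.6355 0.0229] [0.6362 0.0231]
side red [464.4328 319.3641] [451.4797 308.7655] 7 1036 [-0.0477  0.1435] [-0.0173  0.1257]
side red [233.3887 189.6971] [233.8287 192.63  ] 55 303 [0.6316 0.1015] [0.6303 0.1022]
side red [343.1517 143.4766] [343.0416 146.3465] 33 183 [ 0.4695 -0.3487] [ 0.4674 -0.3474]
side yellow [219.5248 206.771 ] [219.6846 208.593 ] 58 273 [0.6288 0.1751] [0.6308 0.1731]
side yellow [332.9948 171.6257] [332.6927 173.0868] 38 174 [ 0.4406 -0.204 ] [ 0.442  -0.2083]
side blue [246.7059 173.0902] [246.9331 173.4443] 66 171 [0.6349 0.025 ] [0.6399 0.0168]
[267.6731 218.8788]
```

View pics/c1.png

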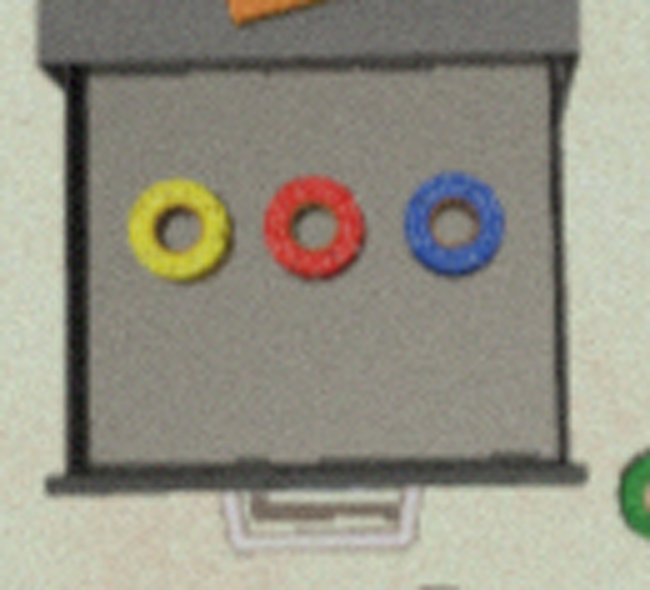

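The crop shows the tray with the yellow, red and blue stored rolls. The panel's front edge runs from crop (48,488) to (585,478). The handle bar is at about crop (325,543), with its ends at x=235 and 412.

```bash
python3 - <<'E'
from h import *
g=lambda x,y,z:ray("top",((x+.5)/5-.5+170,(y+.5)/5-.5+125),z)
a=g(48,490,.153);b=g(585,479,.153);print("panel",a,b,np.arctan2(-(a-b)[0],(a-b)[1]),(a+b)/2)
a=g(48,482,.153);b=g(585,470,.153)
l=g(234,546,.119);r=g(412,544,.119);print("bar",l,r,(l+r)/2)
l=g(40,66,.158);r=g(578,58,.158);print("cab",l,r,(l+r)/2,np.arctan2(-(l-r)[0],(l-r)[1]))
# predict from stock rolls
P=dict(y=np.array([.6293,.1745]),r=np.array([.632,.1006]),b=np.array([.6352,.024]))
for a in (.02,.03,.04):
    ex=np.array([np.cos(a),np.sin(a)]);ey=np.array([-np.sin(a),np.cos(a)])
    c=sum(P.values())/3;print(a,"front mid",c-.076*ex,"panel outer",c-.144*ex,"handle",c-.172*ex, "sides",c-.144*ex+.145*ey,c-.144*ex-.145*ey)
im=cv2.imread("pics/top0.png")
gr=cv2.cvtColor(im,cv2.COLOR_BGR2GRAY).astype(int)
for u in(185,200,215,255,270,282):print(u,gr[212:228,u])
for u in(225,235,245):print(u,gr[224:242,u])
E
```

```text
panel [0.4856 0.2337 0.153 ] [ 0.4967 -0.0488  0.153 ] 0.03895837983137779 [0.4911 0.0925 0.153 ]
bar [0.4569 0.1391 0.119 ] [0.4597 0.0423 0.119 ] [0.4583 0.0907 0.119 ]
cab [0.7107 0.2447 0.158 ] [ 0.7202 -0.0418  0.158 ] [0.7155 0.1014 0.158 ] 0.03283156435235656
0.02 front mid [0.5562 0.0982] panel outer [0.4882 0.0968] handle [0.4602 0.0963] sides [0.4853 0.2418] [ 0.4911 -0.0482]
0.03 front mid [0.5562 0.0974] panel outer [0.4882 0.0954] handle [0.4602 0.0945] sides [0.4839 0.2403] [ 0.4926 -0.0496]
0.04 front mid [0.5562 0.0967] panel outer [0.4883 0.0939] handle [0.4603 0.0928] sides [0.4825 0.2388] [ 0.4941 -0.0509]
185 [ 15  18  12  18  21  13  23  22  36  42  45  60  92 109 109 110]
200 [ 77  78  78  76  74  61  38  34  37  42  45  68  94 109 107 108]
215 [ 79  79  77  75  76  58  39  41  40  44  51  82 106 109 103 103]
255 [ 79  79  77  78  63  39  37  40  45  47  85 109 112 110 110 112]
270 [ 78  80  79  64  44  33  38  46  45  51  87 112 110 108 111 111]
282 [ 32  34  36  34  27  23  38  44  45  54  88 107 111 110 110 111]
225 [104  85  65  61  62  93 109 100 102 109 103  99 107 105 108 106 106 108]
235 [109  86  63  60  67  91  96  91 104 111  98 102 111 111 113 111 112 109]
245 [105  86  63  67  91 106  90  89 105 108  96 100 107 114 110 110 112 114]
```

Emit:
jog_arm --deltas '[[-1,[0.5975,0.966,-0.15],[0,0,0.156]],[-1,[0.5975,0.966,-0.15],[0,0,0.156]],[-1,[0.5975,0.966,-0.15],[0,0,0.156]],[-1,[0.5975,0.966,-0.15],[0,0,0.156]],[-1,[0.5975,0.966,-0.15],[0,0,0.156]],[-1,[0.5975,0.966,-0.15],[0,0,0.156]],[-1,[0.5975,0.966,-0.15],[0,0,0.156]],[-1,[0.5975,0.966,-0.15],[0,0,0.156]],[-1,[0.5975,0.966,-0.15],[0,0,0.156]],[-1,[0.5975,0.966,-0.15],[0,0,0.156]],[-1,[0.5975,0.966,-0.15],[0,0,0.156]],[-1,[0.5975,0.966,-0.15],[0,0,0.156]]]' --squeeze 30

```text
t: 1.1
tool_pos: [0.4424, -0.1989, 0.1695]
tool_rot: [-2.873, -1.26, -0.001]
contact_force: [-0.7, -0.8, -0.1]
opening: 0.0855
grip_force: 0.0
```

Emit:
jog_arm --deltas '[[-1,[0,0,-0.05],[0,0,0]],[-1,[0,0,-0.1],[0,0,0]],[-1,[0,0,-0.15],[0,0,0]],[-1,[0,0,-0.2],[0,0,0]],[-1,[0,0,-0.25],[0,0,0]],[-1,[0,0,-0.25],[0,0,0]],[-1,[0,0,-0.25],[0,0,0]]]'

```text
t: 1.68
tool_pos: [0.4397, -0.2046, 0.0701]
tool_rot: [-2.879, -1.249, 0.003]
contact_force: [0.4, -0.3, -0.0]
opening: 0.0858
grip_force: 0.0
```

Emit:
jog_arm --deltas '[[-1,[0.003,0,-0.06],[0,0,0]],[-1,[0.003,0,-0.12],[0,0,0]],[-1,[0.003,0,-0.165],[0,0,0]],[-1,[0.003,0,-0.165],[0,0,0]],[1,[0.003,0,-0.165],[0,0,0]],[1,[0.003,0,-0.165],[0,0,0]],[1,[0.003,0,-0.165],[0,0,0]],[1,[0.003,0,-0.165],[0,0,0]],[1,[0.003,0,-0.165],[0,0,0]],[1,[0.003,0,-0.165],[0,0,0]],[1,[0.003,0,-0.165],[0,0,0]],[1,[0.003,0,-0.165],[0,0,0]]]'

```text
t: 2.68
tool_pos: [0.4437, -0.2062, 0.0079]
tool_rot: [2.879, 1.249, 0.003]
contact_force: [-1.1, -0.2, 7.3]
opening: 0.0531
grip_force: 32.2
```

Emit:
jog_arm --deltas '[[1,[0,0,0.06],[0,0,0]],[1,[0,0,0.15],[0,0,0]],[1,[0,0,0.24],[0,0,0]],[1,[0,0,0.33],[0,0,0]],[1,[0,0,0.42],[0,0,0]],[1,[0,0,0.46],[0,0,0]],[1,[0.015,0.05,0.46],[0,0,0]],[1,[0.04,0.14,0.46],[0,0,0]],[1,[0.07,0.23,0.46],[0,0,0]],[1,[0.095,0.32,0.46],[0,0,0]],[1,[0.12,0.41,0.46],[0,0,0]],[1,[0.15,0.5,0.46],[0,0,0]]]'

```text
t: 3.68
tool_pos: [0.5021, -0.0034, 0.19]
tool_rot: [2.881, 1.25, 0.002]
contact_force: [0.4, -0.2, -1.4]
opening: 0.053
grip_force: 32.4
```

Emit:
jog_arm --deltas '[[1,[0.025,0.09,0],[0,0,0]],[1,[0.05,0.18,0],[0,0,0]],[1,[0.08,0.27,0],[0,0,0]],[1,[0.1,0.35,0],[0,0,0]],[1,[0.12,0.41,0],[0,0,0]],[1,[0.13,0.445,0],[0,0,0]],[1,[0.13,0.445,0],[0,0,0]],[1,[0.13,0.445,0],[0,0,0]],[1,[0.13,0.445,-0.05],[0,0,0]],[1,[0.13,0.445,-0.1],[0,0,0]],[1,[0.13,0.445,-0.12],[0,0,0]],[1,[0.13,0.445,-0.12],[0,0,0]]]'

```text
t: 4.68
tool_pos: [0.5519, 0.1711, 0.1384]
tool_rot: [-2.882, -1.248, 0.009]
contact_force: [0.4, 0.9, -2.0]
opening: 0.0531
grip_force: 32.4
```

Emit:
jog_arm --deltas '[[1,[0.002,0,-0.04],[0,0,0]],[1,[0.002,0,-0.07],[0,0,0]],[1,[0.002,0,-0.09],[0,0,0]],[1,[0.002,0,-0.1],[0,0,0]],[1,[0.002,0,-0.1],[0,0,0]],[1,[0.002,0,-0.1],[0,0,0]],[1,[0.002,0,-0.1],[0,0,0]]]'

```text
t: 5.27
tool_pos: [0.5553, 0.173, 0.1021]
tool_rot: [2.882, 1.251, 0.002]
contact_force: [-0.2, 0.2, -1.1]
opening: 0.0528
grip_force: 32.4
```

Emit:
jog_arm --deltas '[[1,[-0.002,-0.001,-0.003],[0,0,0]],[1,[-0.002,-0.001,-0.004],[0,0,0]],[1,[-0.002,-0.001,-0.004],[0,0,0]],[-0.2,[-0.002,-0.001,-0.004],[0,0,0]],[-0.4,[-0.002,-0.001,-0.004],[0,0,0]],[-0.7,[-0.002,-0.001,-0.004],[0,0,0]],[-0.9,[-0.002,-0.001,-0.004],[0,0,0]],[-0.9,[-0.002,-0.001,-0.004],[0,0,0]],[-0.9,[-0.002,-0.001,-0.004],[0,0,0]],[-0.9,[-0.002,-0.001,0.03],[0,0,0]],[-0.9,[-0.002,-0.001,0.08],[0,0,0]],[-0.9,[-0.002,-0.001,0.14],[0,0,0]]]'

```text
t: 6.27
tool_pos: [0.553, 0.1723, 0.1572]
tool_rot: [-2.881, -1.25, 0.005]
contact_force: [0.6, -0.8, 0.8]
opening: 0.0813
grip_force: 0.0
```

Emit:
jog_arm --deltas '[[-1,[0,0,0.08],[0,0,0]],[-1,[-0.005,-0.02,0.11],[0,0,0]],[-1,[-0.017,-0.1,0.11],[0,0,0]],[-1,[-0.032,-0.2,0.11],[0,0,0]],[-1,[-0.049,-0.3,0.11],[0,0,0]],[-1,[-0.065,-0.4,0.11],[0,0,0]],[-1,[-0.081,-0.5,0.11],[0,0,0]],[-1,[-0.097,-0.6,0.11],[0,0,0]],[-1,[-0.113,-0.7,0.11],[0,0,0]],[-1,[-0.13,-0.8,0.11],[0,0,0]]]'

```text
t: 7.1
tool_pos: [0.501, -0.1497, 0.2017]
tool_rot: [2.881, 1.25, 0.001]
contact_force: [0.1, 0.2, -0.2]
opening: 0.0854
grip_force: 0.0
```

Emit:
jog_arm --deltas '[[-1,[-0.016,-0.1,0],[0,0,0]],[-1,[-0.032,-0.2,0],[0,0,0]],[-1,[-0.049,-0.3,-0.05],[0,0,0]],[-1,[-0.065,-0.4,-0.1],[0,0,0]],[-1,[-0.078,-0.48,-0.15],[0,0,0]],[-1,[-0.081,-0.504,-0.2],[0,0,0]],[-1,[-0.081,-0.504,-0.26],[0,0,0]],[-1,[-0.081,-0.504,-0.31],[0,0,0]],[-1,[-0.081,-0.504,-0.33],[0,0,0]],[-1,[-0.081,-0.504,-0.33],[0,0,0]],[-1,[-0.081,-0.504,-0.33],[0,0,0]]]'

```text
t: 8.02
tool_pos: [0.4696, -0.3492, 0.0698]
tool_rot: [2.882, 1.251, -0.0]
contact_force: [0.6, -0.7, -0.1]
opening: 0.0855
grip_force: 0.0
```

```bash
python3 - <<'E'
from h import *
for n in("top","side"):
    im=ctrl.get_image(n);cv2.imwrite(f"pics/{n}1.png",im[...,::-1])
    for nm,h,o,a,b in rolls(n,im):
        z=.124 if ray(n,h,.03)[1]>-.05 else .032
        print(n,nm,h,round(a),round(b),ray(n,h,z)[:2])
o=ctrl.get_obs();print(o['tool_pos'],o['q'])
E
```

```text
top red [425.9773 227.3826] 6 669 [ 0.4839 -0.4695]
top red [232.2522 169.6313] 76 315 [0.6327 0.0998]
top yellow [204.9976 197.9925] 71 322 [0.5535 0.1722]
top yellow [205.071  170.2134] 71 321 [0.6297 0.1742]
top blue [328.8049 189.7819] 103 229 [ 0.5902 -0.1821]
top blue [260.3216 169.1193] 105 282 [0.6355 0.0229]
side red [464.4811 319.3519] 7 905 [-0.0478  0.1434]
side red [233.4058 189.6957] 54 305 [0.6315 0.1015]
side red [343.2149 143.5111] 34 200 [ 0.4693 -0.3487]
side yellow [241.8845 217.5047] 62 272 [0.5535 0.1729]
side yellow [219.5039 206.7663] 58 286 [0.6288 0.1751]
side blue [246.6838 173.1081] 67 174 [0.6349 0.0251]
[ 0.4706 -0.3499  0.0714] [-0.7661  0.1114  1.8315 -0.0001  1.1954 -0.0146]
```

Emit:
jog_arm --deltas '[[-1,[0,0,-0.06],[0,0,0]],[-1,[0,0,-0.12],[0,0,0]],[-1,[0,0,-0.15],[0,0,0]],[-1,[0,0,-0.15],[0,0,0]],[1,[0,0,-0.15],[0,0,0]],[1,[0,0,-0.15],[0,0,0]],[1,[0,0,-0.15],[0,0,0]],[1,[0,0,-0.15],[0,0,0]],[1,[0,0,-0.15],[0,0,0]],[1,[0,0,-0.15],[0,0,0]],[1,[0,0,-0.15],[0,0,0]]]'

```text
t: 9.03
tool_pos: [0.4709, -0.3503, 0.0116]
tool_rot: [2.879, 1.249, 0.002]
contact_force: [0.2, 0.7, 6.2]
opening: 0.0528
grip_force: 32.3
```

Emit:
jog_arm --deltas '[[1,[0,0,0.06],[0,0,0]],[1,[0,0,0.15],[0,0,0]],[1,[0,0,0.24],[0,0,0]],[1,[0,0,0.33],[0,0,0]],[1,[0,0,0.42],[0,0,0]],[1,[0.01,0.04,0.46],[0,0,0]],[1,[0.02,0.1,0.46],[0,0,0]],[1,[0.037,0.19,0.46],[0,0,0]],[1,[0.055,0.28,0.46],[0,0,0]],[1,[0.072,0.37,0.46],[0,0,0]],[1,[0.09,0.46,0.46],[0,0,0]],[1,[0.107,0.55,0.46],[0,0,0]]]'

```text
t: 10.03
tool_pos: [0.5122, -0.1274, 0.1932]
tool_rot: [2.882, 1.25, 0.0]
contact_force: [0.1, -0.1, -1.3]
opening: 0.0529
grip_force: 32.3
```

Emit:
jog_arm --deltas '[[1,[0.017,0.09,0],[0,0,0]],[1,[0.035,0.18,0],[0,0,0]],[1,[0.052,0.27,0],[0,0,0]],[1,[0.07,0.36,0],[0,0,0]],[1,[0.087,0.45,0],[0,0,0]],[1,[0.102,0.53,0],[0,0,0]],[1,[0.11,0.5665,0],[0,0,0]],[1,[0.11,0.5665,0],[0,0,0]],[1,[0.11,0.5665,0],[0,0,0]],[1,[0.11,0.5665,-0.05],[0,0,0]],[1,[0.11,0.5665,-0.1],[0,0,0]],[1,[0.11,0.5665,-0.13],[0,0,0]]]'

```text
t: 11.03
tool_pos: [0.5553, 0.096, 0.1392]
tool_rot: [-2.883, -1.248, 0.004]
contact_force: [-0.2, -0.0, -2.1]
opening: 0.0528
grip_force: 32.3
```

Emit:
jog_arm --deltas '[[1,[0,0,-0.04],[0,0,0]],[1,[0,0,-0.07],[0,0,0]],[1,[0,0,-0.08],[0,0,0]],[1,[0,0,-0.09],[0,0,0]],[1,[0,0,-0.09],[0,0,0]],[1,[0,0,-0.09],[0,0,0]],[1,[0,0,-0.09],[0,0,0]]]'

```text
t: 11.62
tool_pos: [0.5572, 0.0975, 0.1064]
tool_rot: [2.881, 1.25, 0.003]
contact_force: [0.1, -0.3, -1.6]
opening: 0.0529
grip_force: 32.3
```

Emit:
jog_arm --deltas '[[1,[-0.001,-0.001,-0.003],[0,0,0]],[1,[-0.001,-0.001,-0.006],[0,0,0]],[1,[-0.001,-0.001,-0.006],[0,0,0]],[-0.2,[-0.001,-0.001,-0.006],[0,0,0]],[-0.4,[-0.001,-0.001,-0.006],[0,0,0]],[-0.7,[-0.001,-0.001,-0.006],[0,0,0]],[-0.9,[-0.001,-0.001,-0.006],[0,0,0]],[-0.9,[-0.001,-0.001,-0.006],[0,0,0]],[-0.9,[-0.001,-0.001,-0.006],[0,0,0]],[-0.9,[-0.001,-0.001,0.03],[0,0,0]],[-0.9,[-0.001,-0.001,0.08],[0,0,0]],[-0.9,[-0.001,-0.001,0.14],[0,0,0]]]'

```text
t: 12.62
tool_pos: [0.5547, 0.097, 0.1601]
tool_rot: [-2.881, -1.25, 0.006]
contact_force: [0.8, 0.7, -0.4]
opening: 0.081
grip_force: 0.0
```

Emit:
jog_arm --deltas '[[-1,[0,0,0.08],[0,0,0]],[-1,[0.005,-0.03,0.1],[0,0,0]],[-1,[0.015,-0.12,0.1],[0,0,0]],[-1,[0.027,-0.22,0.1],[0,0,0]],[-1,[0.04,-0.32,0.1],[0,0,0]],[-1,[0.052,-0.42,0.1],[0,0,0]],[-1,[0.064,-0.52,0.1],[0,0,0]],[-1,[0.076,-0.62,0.1],[0,0,0]],[-1,[0.085,-0.6965,0.06],[0,0,0]],[-1,[0.085,-0.6965,-0.02],[0,0,0]],[-1,[0.085,-0.6965,-0.1],[0,0,0]],[-1,[0.085,-0.6965,-0.18],[0,0,0]]]'

```text
t: 13.62
tool_pos: [0.5899, -0.1831, 0.088]
tool_rot: [2.882, 1.248, 0.001]
contact_force: [0.7, -0.0, -0.2]
opening: 0.0854
grip_force: 0.0
```

Emit:
jog_arm --deltas '[[-1,[0,0,-0.05],[0,0,0]],[-1,[0,0,-0.05],[0,0,0]],[-1,[0,0,-0.05],[0,0,0]]]'

```text
t: 13.87
tool_pos: [0.5888, -0.1814, 0.0676]
tool_rot: [-2.88, -1.249, 0.004]
contact_force: [0.5, 0.6, 0.4]
opening: 0.0854
grip_force: 0.0
```

Emit:
jog_arm --deltas '[[-1,[0,0,-0.06],[0,0,0]],[-1,[0,0,-0.12],[0,0,0]],[-1,[0,0,-0.15],[0,0,0]],[-1,[0,0,-0.15],[0,0,0]],[1,[0,0,-0.15],[0,0,0]],[1,[0,0,-0.15],[0,0,0]],[1,[0,0,-0.15],[0,0,0]],[1,[0,0,-0.15],[0,0,0]],[1,[0,0,-0.15],[0,0,0]],[1,[0,0,-0.15],[0,0,0]],[1,[0,0,-0.15],[0,0,0]]]'

```text
t: 14.78
tool_pos: [0.5918, -0.1822, 0.0119]
tool_rot: [2.879, 1.25, 0.004]
contact_force: [-0.1, 0.0, 7.0]
opening: 0.0527
grip_force: 32.2
```

Emit:
jog_arm --deltas '[[1,[0,0,0.06],[0,0,0]],[1,[0,0,0.15],[0,0,0]],[1,[0,0,0.24],[0,0,0]],[1,[0,0,0.33],[0,0,0]],[1,[0,0,0.42],[0,0,0]],[1,[-0.005,0.04,0.46],[0,0,0]],[1,[-0.017,0.11,0.46],[0,0,0]],[1,[-0.03,0.2,0.46],[0,0,0]],[1,[-0.044,0.29,0.46],[0,0,0]],[1,[-0.058,0.38,0.46],[0,0,0]],[1,[-0.07,0.46,0.46],[0,0,0]],[1,[-0.077,0.508,0.46],[0,0,0]]]'

```text
t: 15.78
tool_pos: [0.5583, 0.0246, 0.1935]
tool_rot: [-2.88, -1.253, -0.001]
contact_force: [0.6, -0.2, -0.1]
opening: 0.0529
grip_force: 32.0
```

Emit:
jog_arm --deltas '[[1,[0,0,0],[0,0,0]],[1,[0,0,0],[0,0,0]],[1,[0,0,-0.05],[0,0,0]],[1,[0,0,-0.11],[0,0,0]],[1,[0,0,-0.16],[0,0,0]],[1,[0,0,-0.19],[0,0,0]],[1,[0,0,-0.21],[0,0,0]],[1,[0,0,-0.22],[0,0,0]],[1,[0,0,-0.22],[0,0,0]],[1,[0,0,-0.22],[0,0,0]],[1,[0,0,-0.22],[0,0,0]]]'

```text
t: 16.7
tool_pos: [0.5602, 0.0215, 0.1067]
tool_rot: [2.881, 1.25, 0.003]
contact_force: [0.4, 0.7, -1.7]
opening: 0.0527
grip_force: 32.0
```

Emit:
jog_arm --deltas '[[1,[-0.001,0,-0.003],[0,0,0]],[1,[-0.001,0,-0.006],[0,0,0]],[1,[-0.001,0,-0.006],[0,0,0]],[-0.2,[-0.001,0,-0.006],[0,0,0]],[-0.4,[-0.001,0,-0.006],[0,0,0]],[-0.7,[-0.001,0,-0.006],[0,0,0]],[-0.9,[-0.001,0,-0.006],[0,0,0]],[-0.9,[-0.001,0,-0.006],[0,0,0]],[-0.9,[-0.001,0,-0.006],[0,0,0]],[-0.9,[-0.001,0,0.03],[0,0,0]],[-0.9,[-0.001,0,0.08],[0,0,0]],[-0.9,[-0.001,0,0.14],[0,0,0]]]'

```text
t: 17.7
tool_pos: [0.5575, 0.0218, 0.16]
tool_rot: [-2.88, -1.25, 0.006]
contact_force: [0.4, 0.2, 0.2]
opening: 0.0812
grip_force: 0.0
```

Emit:
jog_arm --deltas '[[-1,[0,0,0.07],[0,0,0]],[-1,[0,0,0.1475],[0,0,0]],[1,[-0.05,0.02,0.1475],[0,0,0]],[1,[-0.13,0.05,0.1475],[0,0,-0.04]],[1,[-0.21,0.09,0.1475],[0,0,-0.08]],[1,[-0.29,0.13,0.1475],[0,0,-0.115]],[1,[-0.37,0.16,0.1475],[0,0,-0.15]],[1,[-0.3975,0.172,0.1475],[0,0,-0.185]],[1,[-0.3975,0.172,0.1475],[0,0,-0.22]],[1,[-0.3975,0.172,0.1475],[0,0,-0.25]],[1,[-0.3975,0.172,0.1475],[0,0,-0.25]],[1,[-0.3975,0.172,0.1475],[0,0,-0.25]]]'

```text
t: 18.7
tool_pos: [0.3997, 0.0905, 0.2203]
tool_rot: [-3.141, -0.056, -0.0]
contact_force: [-0.0, 0.7, 0.3]
opening: -0.0003
grip_force: 0.0
```

```bash
python3 - <<'E'
from h import *
for n in("top","side"):
    im=ctrl.get_image(n);cv2.imwrite(f"pics/{n}2.png",im[...,::-1])
    for nm,h,o,a,b in rolls(n,im):
        print(n,nm,h,round(a),round(b),ray(n,h,.124)[:2])
a=cv2.convertScaleAbs(np.hstack([cv2.resize(cv2.imread(f"pics/{n}2.png")[r],(400,400)) for n,r in (("top",np.s_[120:280,160:320]),("side",np.s_[130:290,180:340]))]),alpha=1.7)
cv2.imwrite("pics/c2.png",a)
o=ctrl.get_obs();print(o['tool_pos'],o['tool_rot'],o['q'],o['opening'])
E
```

```text
top red [232.586  197.3747] 77 315 [0.5566 0.097 ]
top red [232.3085 169.6982] 75 316 [0.6325 0.0996]
top yellow [205.0887 197.9851] 73 321 [0.5535 0.1719]
top yellow [205.0718 170.2155] 70 320 [0.6297 0.1742]
top blue [260.6819 197.1713] 109 280 [0.5585 0.0205]
top blue [260.2987 169.0428] 105 285 [0.6357 0.023 ]
side red [255.5985 199.4454] 60 315 [0.556  0.0981]
side red [233.4378 189.7104] 54 305 [0.6314 0.1015]
side yellow [241.8741 217.5051] 62 265 [0.5535 0.1729]
side yellow [219.5096 206.7887] 58 279 [0.6288 0.1751]
side blue [269.1732 182.5909] 81 186 [0.5564 0.0218]
side blue [246.7354 173.1084] 67 174 [0.6348 0.0251]
[0.3999 0.0904 0.2202] [-3.1411 -0.0551  0.0004] [ 0.0404 -0.498   2.0971  0.      1.5428  1.576 ] 0.00024070419128937567
```

View pics/c2.png

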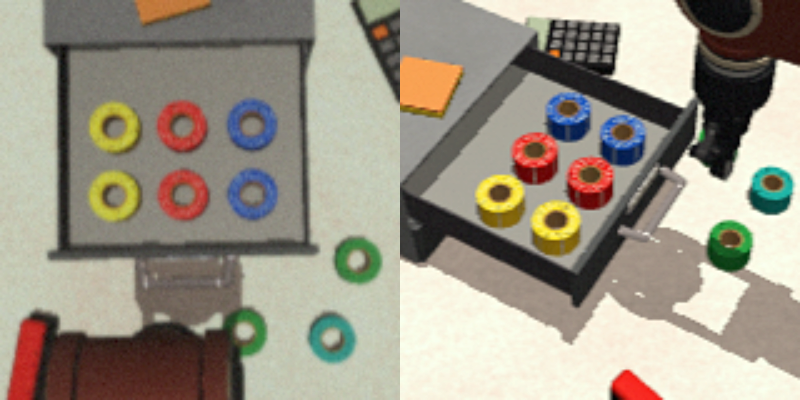

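The picture shows the six rolls standing in a neat 2×3 grid, with spacing within about 2 mm. Next I lower the closed fingers in front of the bar.

Emit:
jog_arm --deltas '[[1,[0,0,-0.08],[0,0,0]],[1,[0,0,-0.16],[0,0,0]],[1,[0,0,-0.23],[0,0,0]],[1,[0,0,-0.27],[0,0,0]],[1,[0.03,0.002,-0.27],[0,0,0]],[1,[0.05,0.002,-0.27],[0,0,0]],[1,[0.065,0.003,-0.27],[0,0,0]],[1,[0.073,0.003,-0.27],[0,0,0]],[1,[0.08,0.003,-0.27],[0,0,0]],[1,[0.085,0.003,-0.27],[0,0,0]],[1,[0.09,0.003,-0.27],[0,0,0]],[1,[0.095,0.003,-0.27],[0,0,0]]]'

```text
t: 19.8
tool_pos: [0.438, 0.0917, 0.1126]
tool_rot: [3.141, 0.053, 0.001]
contact_force: [-0.1, -0.0, -0.3]
opening: -0.0
grip_force: 0.0
```

Emit:
jog_arm --deltas '[[1,[0.005,0,0],[0,0,0]],[1,[0.01,0,0],[0,0,0]],[1,[0.015,0.001,0],[0,0,0]],[1,[0.02,0.001,0],[0,0,0]],[1,[0.025,0.001,0],[0,0,0]],[1,[0.03,0.001,0],[0,0,0]],[1,[0.036,0.001,0],[0,0,0]],[1,[0.043,0.002,0],[0,0,0]],[1,[0.051,0.002,0],[0,0,0]],[1,[0.06,0.002,0],[0,0,0]],[1,[0.07,0.003,0],[0,0,0]],[1,[0.08,0.003,0],[0,0,0]]]'

```text
t: 20.8
tool_pos: [0.4701, 0.093, 0.1122]
tool_rot: [-3.141, -0.053, 0.0]
contact_force: [-2.1, 2.1, 1.2]
opening: 0.0001
grip_force: 1.4
```

Emit:
jog_arm --deltas '[[1,[0.011,0,0],[0,0,0]],[1,[0.022,0.001,0],[0,0,0]],[1,[0.033,0.001,0],[0,0,0]],[1,[0.044,0.001,0],[0,0,0]],[1,[0.055,0.002,0],[0,0,0]],[1,[0.066,0.002,0],[0,0,0]],[1,[0.077,0.003,0],[0,0,0]],[1,[0.088,0.003,0],[0,0,0]],[1,[0.099,0.004,0],[0,0,0]],[1,[0.11,0.004,0],[0,0,0]],[1,[0.121,0.004,0],[0,0,0]],[1,[0.132,0.005,0],[0,0,0]]]'

```text
t: 21.8
tool_pos: [0.523, 0.0949, 0.1122]
tool_rot: [3.141, 0.053, -0.0]
contact_force: [-3.2, 1.3, -0.5]
opening: -0.0
grip_force: 1.5
```

Emit:
jog_arm --deltas '[[1,[0.011,0,0],[0,0,0]],[1,[0.022,0.001,0],[0,0,0]],[1,[0.033,0.001,0],[0,0,0]],[1,[0.044,0.001,0],[0,0,0]],[1,[0.055,0.002,0],[0,0,0]],[1,[0.066,0.002,0],[0,0,0]],[1,[0.077,0.003,0],[0,0,0]],[1,[0.088,0.003,0],[0,0,0]],[1,[0.099,0.004,0],[0,0,0]],[1,[0.11,0.004,0],[0,0,0]],[1,[0.121,0.004,0],[0,0,0]],[1,[0.132,0.005,0],[0,0,0]]]'

```text
t: 22.8
tool_pos: [0.5759, 0.0968, 0.1123]
tool_rot: [3.141, 0.053, -0.0]
contact_force: [-2.9, 0.9, -0.1]
opening: 0.0
grip_force: 1.5
```

Emit:
jog_arm --deltas '[[1,[0.011,0,0],[0,0,0]],[1,[0.022,0.001,0],[0,0,0]],[1,[0.033,0.001,0],[0,0,0]],[1,[0.044,0.001,0],[0,0,0]],[1,[0.055,0.002,0],[0,0,0]],[1,[0.066,0.002,0],[0,0,0]],[1,[0.077,0.003,0],[0,0,0]],[1,[0.088,0.003,0],[0,0,0]],[1,[0.099,0.004,0],[0,0,0]],[1,[0.11,0.004,0],[0,0,0]],[1,[0.121,0.004,0],[0,0,0]],[1,[0.132,0.005,0],[0,0,0]]]'

```text
t: 23.8
tool_pos: [0.6286, 0.0989, 0.1123]
tool_rot: [3.141, 0.053, -0.0]
contact_force: [-2.8, 0.9, -1.4]
opening: 0.0002
grip_force: 1.5
```

Emit:
jog_arm --deltas '[[1,[0.01,0,0],[0,0,0]],[1,[0.019,0.001,0],[0,0,0]],[1,[0.027,0.001,0],[0,0,0]],[1,[0.034,0.001,0],[0,0,0]],[1,[0.04,0.001,0],[0,0,0]],[1,[0.046,0.002,0],[0,0,0]],[1,[0.052,0.002,0],[0,0,0]],[1,[0.058,0.002,0],[0,0,0]],[1,[0.063,0.002,0],[0,0,0]],[1,[0.068,0.002,0],[0,0,0]],[1,[0.073,0.003,0],[0,0,0]],[1,[0.077,0.003,0],[0,0,0]]]'

```text
t: 24.8
tool_pos: [0.6593, 0.1001, 0.1123]
tool_rot: [3.141, 0.053, 0.0]
contact_force: [-2.7, 0.8, -1.0]
opening: 0.0001
grip_force: 1.3
```

Emit:
jog_arm --deltas '[[1,[0.003,0,0],[0,0,0]],[1,[0.006,0,0],[0,0,0]],[1,[0.009,0,0],[0,0,0]],[1,[0.012,0,0],[0,0,0]]]'

```text
t: 25.13
tool_pos: [0.6639, 0.1002, 0.1123]
tool_rot: [-3.141, -0.053, -0.0]
contact_force: [-2.0, 1.1, -0.8]
opening: 0.0001
grip_force: 1.3
```

Emit:
jog_arm --deltas '[[1,[0.003,0,0],[0,0,0]],[1,[0.006,0,0],[0,0,0]],[1,[0.009,0,0],[0,0,0]]]'

```text
t: 25.38
tool_pos: [0.6644, 0.1003, 0.1122]
tool_rot: [3.141, 0.053, -0.014]
contact_force: [-16.8, 1.2, 8.5]
opening: -0.0001
grip_force: 8.7
```

Emit:
jog_arm --deltas '[[1,[0.003,0,0],[0,0,0]],[1,[0.006,0,0],[0,0,0]],[1,[0.006,0,0],[0,0,0]]]'

```text
t: 25.63
tool_pos: [0.6645, 0.1002, 0.1122]
tool_rot: [3.141, 0.053, -0.024]
contact_force: [-24.4, 0.8, 11.8]
opening: -0.0002
grip_force: 11.6
```

Contact with the end stop: the drawer is shut. Now I back off and check.

Emit:
jog_arm --deltas '[[1,[-0.006,0,0],[0,0,0]],[1,[-0.015,0,0],[0,0,0]],[1,[-0.03,0,0],[0,0,0]],[1,[-0.07,0,0],[0,0,0]],[1,[-0.14,0,0],[0,0,0]],[1,[-0.22,0,0.03],[0,0,0]],[1,[-0.3,-0.05,0.1],[0,0,0]],[1,[-0.38,-0.1,0.17],[0,0,0]],[1,[-0.46,-0.15,0.22],[0,0,0]],[1,[-0.54,-0.2,0.25],[0,0,0]],[1,[-0.6,-0.2,0.25],[0,0,0]],[1,[-0.6,-0.2,0.25],[0,0,0]]]'

```text
t: 26.63
tool_pos: [0.4277, 0.0188, 0.2146]
tool_rot: [3.139, 0.049, 0.009]
contact_force: [0.4, -0.9, -0.8]
opening: 0.0002
grip_force: 0.0
```

```bash
python3 - <<'E'
from h import *
for n in("top","side"):
    im=ctrl.get_image(n);cv2.imwrite(f"pics/{n}3.png",im[...,::-1])
a=cv2.convertScaleAbs(np.hstack([cv2.resize(cv2.imread(f"pics/{n}3.png"),None,fx=.78,fy=.78) for n in("top","side")]),alpha=1.6)
cv2.imwrite("pics/c3.png",a)
o=ctrl.get_obs();print(o['t'],o['tool_pos'],o['contact_force'])
E
```

```text
26.7333 [0.4301 0.0195 0.2136] [0.269  0.055  0.1069]
```

View pics/c3.png

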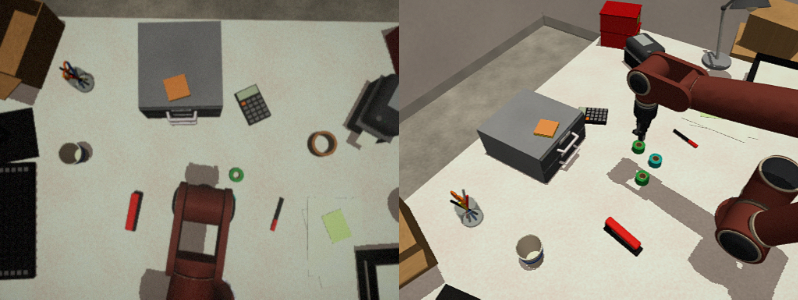

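The picture shows the drawer shut, with its panel flush at about (180,110) in the left half. Everything else is where it was.

```bash
python3 -c "
from station import ctrl
print(ctrl.finish_job())"
```

```text
the job is handed in; nothing more can be done
None
```

The job is handed in: each loose roll stands in front of its own colour (grid even to about 3 mm before shutting), the drawer is pushed fully shut at about 0.05 m/s, and nothing else was touched; I couldn't see the rows once the drawer was shut.

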